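# Call for a refill and show which jug goes where

### The arm

A 7-joint arm with a two-finger parallel gripper is mounted at the origin on the work surface. World frame = base frame: x ahead of the robot, y to its left, z up, the work surface at z = 0. Lengths are in m, angles in degrees, forces in N, time in s.
With the tool pointing down it reaches from about 0.425 to 0.875 m from the base axis. Payload 4.7 kg.
Tool frame: the origin (TCP) lies midway between the tips of the shut fingers; the grasp point (between the pads) lies 19 mm behind it; z points along the fingers, x is the direction in which the jaws open and shut, and the axes are right-handed (so a half turn about z gives the same grasp; the last joint's range is limited). The gripper opens to 87 mm and grips with 3 to 60 N. Pads are 19 mm wide; open, the fingers measure 117 mm over their backs; the gripper's body (75 mm by 190 mm) begins 51 mm behind the grasp point.
Start: joints at [0.808, 18.392, -4.016, 83.108, 1.295, 78.541, -3.26], TCP at [0.65, -0, 0.223] pointing down, gripper open.
Joint ranges: [-163.93, 163.93], [-17.29, 119.83], [-79.2, 71.16], [3.27, 140.29], [-89.18, 269.18], [5.43, 117.66], [-154.24, 154.24]. Speed limits (degrees/s): [147.25, 147.25, 180, 180, 180, 180, 180].

### API

Orientations are given as [roll, pitch, yaw] about the fixed x, y, z axes, in that order (R = Rz(yaw) Ry(pitch) Rx(roll)).
In Python, from cell import env gives the robot as it stands.
- The arm moves only by the tool carry_out, never from a script. Its argument "plan" is a list of rows, each an object with "grip": the closure, from 0 (fully open) to 1 (shut); "dp": the shift along the tool's x, y, z in m, a list of three; "rotation": the turn, a rotation vector about the tool's x, y, z in degrees, a list of three. In form: [{"grip": grip, "dp": [dx, dy, dz], "rotation": [wx, wy, wz]}, ...]. A call has 1 to 8 rows; each row shifts and turns the pose as measured when the row begins, along the tool's axes as they then stand; what a row does not reach is not made up. A row lasts 1/12 s, in which the tool goes at most 41.7 mm and 7.16 degrees, less where a joint would pass 70% of its speed; a pose out of reach is approached as far as the arm can. A call is refused whole if a number of a shift passes 0.0417 or a number of a turn 7.16, either way. A call with a gripper value outside its range is refused whole. The fingers move at their own pace and stop on an object; "force" is the grip in N (left out, the last holds). Time passes only in rows, so rows that do not move let the fingers close. It gives the time, the measured TCP pose, the force and the opening at its end, in the units of the state.
- env.get_obs(): the state, without advancing time (a new reading comes with each control period).
- env.read_camera(name): name is "scene" or "side" or "wrist"; returns the picture (384x512x3 uint8, red, green, blue); there is no depth.
- env.camera_params(name): a dict with "fx", "fy", "cx", "cy" (pixels), "k1" (the pictures are not rectified: a ray, as slopes to the right and down, at radius r is drawn at 1 + k1 r^2 times it, then the intrinsics apply), "R" (3x3) and "t" (3): a world point X has camera coordinates R X + t. Camera axes: x right, y down, z forward; pixel columns grow to the right and rows downward; lengths in m; the calibration is good to about 2 mm. A picture is of the moment at which its call begins: read the wrist's pose just before it. camera_params takes no time and is no camera call; for the wrist camera it gives the pose at the moment of the call.
- env.sign_off(): hands the job in, once; it reports no verdict.
The state is a dict: "time_s": time; "qpos": joint angles; "joint_velocities": joint speeds; "effort": joint torques, N m; "tool_pos": TCP position; "tool_rot": TCP orientation; "force": force on the tool from outside, world axes, zero at the start; "wrist_torque": the same for the moment, N m; "grip_width": finger opening in m.
Only numpy, scipy, OpenCV 4.12 (cv2) and the standard library are available. Lean on these libraries where they do the work, as an engineer would, in place of code of your own. Each camera call takes 0.05 s, during which the arm holds its last target. There are 200 camera calls.

### The job

Ask for a jug refill: press the red call button fully down and let go, then point at the amber jug with the fingertips a few centimetres above the centre of its top for at least a second, then point in the same way at the centre of the empty coaster and finish still pointing there. Do not point at the other jugs or at the mug on the way, and pick nothing up: touch neither the jugs, the mug, the sauce bottle nor the coasters.

Things in the scene. Friction and masses are not known exactly. Their poses are not given: they have to be found in the camera images.
- call (a joint): red round push button, 56 mm across, in a fixed white housing on the counter: how far it is pressed, 0 at rest, 0.006 m fully down; it is a spring that needs about 5 N fully down and comes back by itself. Pressed straight down from above
- call_top (a point): centre of the red button's top face; it moves down with the button; at rest 22 mm above the counter; the housing is 72 mm across and 12 mm high, so the button stands 10 mm proud of it
- amber_jug: upturned fluted amber (orange-brown) drinking-water jug, loose, standing mouth down on the drying mat: 170 mm tall, 114 mm across at the mat, narrowing to a flat round top (its base) 80 mm across. Origin: centre of its underside; z up; its handle stands out along +x to 99 mm from the axis, between 28 and 149 mm up
- amber_jug_top (a point): centre of the flat top of the amber jug, 170 mm above the jug's origin, z up; the spot to point at first
- teal_jug: upturned fluted teal (blue-green) drinking-water jug, loose, standing mouth down on the drying mat: 170 mm tall, 114 mm across at the mat, narrowing to a flat round top (its base) 80 mm across. Origin: centre of its underside; z up; its handle stands out along +x to 99 mm from the axis, between 28 and 149 mm up. A bystander
- teal_jug_top (a point): centre of the flat top of the teal jug, 170 mm above the jug's origin, z up
- clear_jug: upturned fluted clear, pale grey drinking-water jug, loose, standing mouth down on the drying mat: 170 mm tall, 114 mm across at the mat, narrowing to a flat round top (its base) 80 mm across. Origin: centre of its underside; z up; its handle stands out along +x to 99 mm from the axis, between 28 and 149 mm up. A bystander
- clear_jug_top (a point): centre of the flat top of the clear jug, 170 mm above the jug's origin, z up
- mat: white drying mat fixed to the counter under the three jugs, 190 x 490 mm, 6 mm thick, long along its y; origin at the centre of its underside
- free_coaster: the empty round cork coaster, fixed to the counter: 100 mm across, 6 mm thick; origin at the centre of its underside
- free_coaster_top (a point): centre of the empty coaster's upper face, 6 mm above the counter, z up; the spot to point at last
- used_coaster: the other cork coaster, the same size, with the mug standing on it; origin at the centre of its underside
- mug: white mug, loose, on the used coaster: 80 mm across, 95 mm tall, handle to its +y; origin at the centre of its underside. A bystander
- mug_mouth (a point): centre of the mug's mouth, 95 mm above its origin, z up
- sauce_bottle: dark red sauce bottle with a green cap, loose on the counter: 60 mm across, 190 mm tall; origin at the centre of its underside. A bystander
There are look-alikes about, which are no part of the job. What is shaped like the free_coaster but purple or turquoise is not meant. Of the things that look like the amber_jug, the larger one is meant.

How it is judged (in metres and radians):
On the way, in this order (a step that is already met when the one before it is completed fails the run):
1. the call button is pressed (at least 4.5 of its 6 mm) (value of joint call above 0.0045 m), for 0.05 s.
2. with the button let go, the fingertips point at the amber jug: the grasp point within 30 mm sideways of the centre of its top and 20 to 95 mm above it, for a second (horizontal distance between the grasp point and amber_jug_top below 0.03 m and z of the grasp point in the frame of amber_jug_top between 0.02 and 0.095 m and value of joint call below 0.001 m), for 0.9 s.
At the end, for the whole second after the job is handed in: The grasp point stays within 30 mm sideways of the centre of the empty coaster and 20 to 95 mm above it, the button is up, and all jugs, the mug and the bottle are upright, at rest and within 10 mm of where they began (horizontal distance between the grasp point and free_coaster_top below 0.03 m and z of the grasp point in the frame of free_coaster_top between 0.02 and 0.095 m and value of joint call below 0.001 m and distance of each of amber_jug, teal_jug, clear_jug, mug, sauce_bottle from where it was at the start of the episode below 0.01 m and angle between each of amber_jug, teal_jug, clear_jug, mug, sauce_bottle's own z axis and vertical below 0.1 rad and linear speed of each of amber_jug, teal_jug, clear_jug, mug, sauce_bottle below 0.02 m/s); the robot touches nothing.
It fails at once if a jug, the mug, the bottle or a coaster is touched (over 0.5 N) (contact force between any of the fingers, the arm and amber_jug above 0.5 N or contact force between any of the fingers, the arm and teal_jug above 0.5 N or contact force between any of the fingers, the arm and clear_jug above 0.5 N or contact force between any of the fingers, the arm and mug above 0.5 N or contact force between any of the fingers, the arm and sauce_bottle above 0.5 N or contact force between any of the fingers, the arm and free_coaster above 0.5 N or contact force between any of the fingers, the arm and used_coaster above 0.5 N).
It fails at once if a jug, the mug or the bottle is lifted, carried or shoved more than 10 mm or tipped (not (distance of amber_jug from where it was at the start of the episode below 0.01 m) or not (distance of teal_jug from where it was at the start of the episode below 0.01 m) or not (distance of clear_jug from where it was at the start of the episode below 0.01 m) or not (distance of mug from where it was at the start of the episode below 0.01 m) or not (distance of sauce_bottle from where it was at the start of the episode below 0.01 m) or not (angle between amber_jug's own z axis and vertical below 0.1 rad) or not (angle between teal_jug's own z axis and vertical below 0.1 rad) or not (angle between clear_jug's own z axis and vertical below 0.1 rad) or not (angle between mug's own z axis and vertical below 0.1 rad) or not (angle between sauce_bottle's own z axis and vertical below 0.1 rad)).
It fails at once if another jug or the mug is pointed at (grasp point within 20 mm sideways of the centre of its top and less than 70 mm above it) ((horizontal distance between the grasp point and teal_jug_top below 0.02 m and z of the grasp point in the frame of teal_jug_top between 0.02 and 0.07 m) or (horizontal distance between the grasp point and clear_jug_top below 0.02 m and z of the grasp point in the frame of clear_jug_top between 0.02 and 0.07 m) or (horizontal distance between the grasp point and mug_mouth below 0.02 m and z of the grasp point in the frame of mug_mouth between 0.02 and 0.07 m)).
It also fails if it takes over 58 s, if anything falls off the work surface, if the arm or the gripper's body presses on something with over 40 N, if the wrist force passes 120 N, or if a joint passes its speed limit or range.

## Working session

There is one attempt and no reset: what is moved stays moved. The work goes in short steps, Python scripts to look and compute and a tool call to move; the robot and the scene stay as the last step left them, time stands still between calls to the robot, and variables do not carry over. Pictures are saved under pics/ and viewed, about 8 in all and at most 12, crops included, and the job is handed in when it is done.

Besides the shell and the picture viewer there is one more tool, called by a JSON object that holds its "name" and its "arguments", one argument or row to a line. carry_out: Moves the arm, as the interface text tells. Its arguments: {"type":"object","properties":{"plan":{"type":"array","items":{"type":"object","properties":{"grip":{"type":"number"},"dp":{"type":"array","items":{"type":"number"}},"rotation":{"type":"array","items":{"type":"number"}}}}},"force":{"type":"number"}},"required":["plan"]}

```bash
mkdir -p pics
python3 - <<'E'
from cell import env
import cv2
for n in ["scene","side"]:
    cv2.imwrite(f"pics/{n}0.png",cv2.cvtColor(env.read_camera(n),cv2.COLOR_RGB2BGR))
    p=env.camera_params(n);print(n,p)
o=env.get_obs();print(o["time_s"],o["tool_pos"],o["tool_rot"],o["grip_width"])
E
```

```text
scene {'fx': 387.5796771324161, 'fy': 387.5796771324161, 'cx': 252.25914266111045, 'cy': 193.32851363581355, 'k1': -0.0974401921911259, 'R': array([[ 0.0740762 ,  0.99719663,  0.01056368],
       [ 0.72300089, -0.04640585, -0.68928674],
       [-0.6868642 ,  0.05869729, -0.72441162]]), 't': array([-0.10354676, -0.3236255 ,  1.68732354])}
side {'fx': 377.15174535719854, 'fy': 377.15174535719854, 'cx': 253.6370786520403, 'cy': 192.04999025894767, 'k1': -0.02885807100150062, 'R': array([[ 0.98518053, -0.17110107, -0.01198966],
       [-0.11949982, -0.63455967, -0.76357961],
       [ 0.12304113,  0.75369653, -0.64560237]]), 't': array([-0.55273823,  0.21962947,  0.92126968])}
0.1 [ 6.49504745e-01 -5.28754021e-05  2.21543647e-01] [1.79993463e+02 9.97672327e-02 3.03022678e-03] 0.08704983097485418
```

View pics/scene0.png

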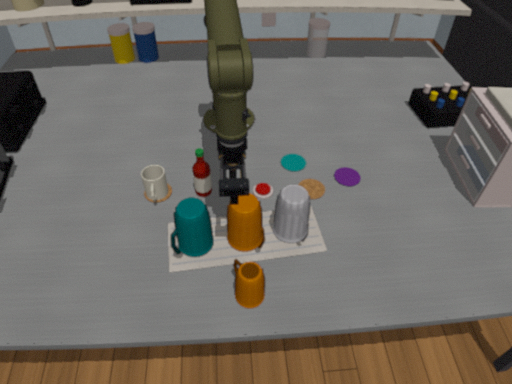

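View pics/side0.png

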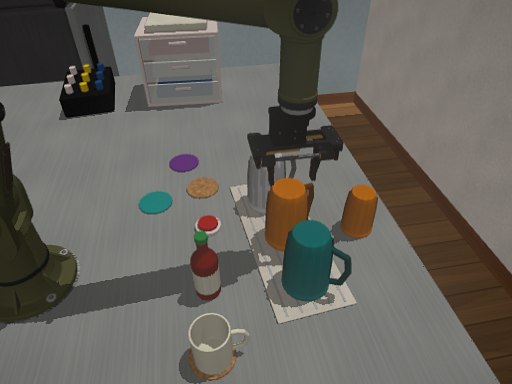

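The scene picture shows the button at (263,188), the cork coaster at (313,188) and the larger amber jug's top at about (244,203). The smaller look-alike is in front at (250,270). The side picture shows the button at (208,223), the coaster at (202,188), and the amber top at (288,187), close to the gripper. I'll intersect these with the known heights in both views.

```bash
cat > h.py <<'E'
import numpy as np,cv2
def plane(p,uv,z):
    K=np.array([[p["fx"],0,p["cx"]],[0,p["fy"],p["cy"]],[0,0,1]])
    d=cv2.undistortPoints(np.array([[uv]],float),K,np.array([p["k1"],0,0,0]))[0,0]
    R,t=np.array(p["R"]),np.array(p["t"]); c=-R.T@t; r=R.T@np.array([*d,1])
    return (c+r*(z-c[2])/r[2])[:2].round(3)
E
python3 - <<'E'
from cell import env
from h import *
P={n:env.camera_params(n) for n in("scene","side","wrist")}
for n,z,a,b in [("call",.022,(263,188),(208,223)),("coaster",.006,(313,188),(202,188)),("amber",.176,(244,203),(288,187)),
 ("teal",.176,(192,207),(309,230)),("clear",.176,(294,192),(265,160)),("bottle",.19,(199,153),(201,236)),("mug",.101,(153,173),(211,325)),("small",.13,(250,267),(363,191))]:
    print(n,plane(P["scene"],a,z),plane(P["side"],b,z))
cv2.imwrite("pics/w0.png",cv2.cvtColor(env.read_camera("wrist"),cv2.COLOR_RGB2BGR))
print(P["wrist"])
E
```

```text
call [0.45  0.108] [0.451 0.1  ]
coaster [0.445 0.29 ] [0.445 0.275]
amber [0.656 0.03 ] [0.653 0.031]
teal [ 0.662 -0.119] [ 0.662 -0.117]
clear [0.621 0.179] [0.62  0.151]
bottle [ 0.443 -0.102] [ 0.435 -0.106]
mug [ 0.432 -0.266] [ 0.435 -0.257]
small [0.842 0.034] [0.854 0.033]
{'fx': 296.3446087135037, 'fy': 296.3446087135037, 'cx': 255.93784987249185, 'cy': 191.78418955410862, 'k1': -0.0472132988586106, 'R': array([[ 9.99999154e-01, -1.93586684e-04, -1.28605466e-03],
       [ 1.30001534e-04, -9.69027988e-01,  2.46950887e-01],
       [-1.29402936e-03, -2.46950845e-01, -9.69027144e-01]]), 't': array([-0.6484527 , -0.03027628,  0.3896907 ])}
```

View pics/w0.png

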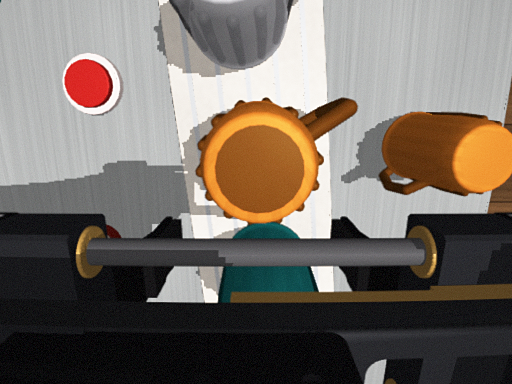

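The wrist view shows the button at (88,83), the amber top at (260,167) with its handle towards +x, and the clear jug at the upper edge. I'll move above the button and close the fingers on the way.

{"name": "carry_out", "arguments": {
  "plan": [
    {"grip": 1, "dp": [-0.025, -0.013, -0.004], "rotation": [0, 0, 0]},
    {"grip": 1, "dp": [-0.025, -0.013, -0.004], "rotation": [0, 0, 0]},
    {"grip": 1, "dp": [-0.025, -0.013, 0], "rotation": [0, 0, 0]},
    {"grip": 1, "dp": [-0.025, -0.013, 0], "rotation": [0, 0, 0]},
    {"grip": 1, "dp": [-0.025, -0.013, 0], "rotation": [0, 0, 0]},
    {"grip": 1, "dp": [-0.025, -0.013, 0], "rotation": [0, 0, 0]},
    {"grip": 1, "dp": [-0.025, -0.013, 0], "rotation": [0, 0, 0]},
    {"grip": 1, "dp": [-0.02, -0.013, 0], "rotation": [0, 0, 0]}
  ]
}}

```text
time_s: 0.82
tool_pos: [0.448, 0.1031, 0.2243]
tool_rot: [179.8, 0.5, -0.5]
force: [-0.7, -0.2, 0.6]
grip_width: 0.0417
```

Run:
```python
from cell import env
from h import *
import json
o=env.get_obs();print(o["time_s"],o["tool_pos"],o["tool_rot"],o["grip_width"])
p=env.camera_params("wrist");json.dump({k:np.array(v).tolist() for k,v in p.items()},open("w1.json","w"))
cv2.imwrite("pics/w1.png",cv2.cvtColor(env.read_camera("wrist"),cv2.COLOR_RGB2BGR))
q={'fx':296.34,'fy':296.34,'cx':255.94,'cy':191.78,'k1':-0.0472,'R':[[9.99999154e-01,-1.93586684e-04,-1.28605466e-03],[1.30001534e-04,-9.69027988e-01,2.46950887e-01],[-1.29402936e-03,-2.46950845e-01,-9.69027144e-01]],'t':[-0.6484527,-0.03027628,0.3896907]}
print("from w0: call",plane(q,(88,83),.022),"amber",plane(q,(260,167),.176))
```

```text
0.8167 [0.44799911 0.10311138 0.22425472] [179.79163704   0.47437327  -0.51567752] 0.04174440529350996
from w0: call [0.451 0.107] amber [0.652 0.032]
```

View pics/w1.png

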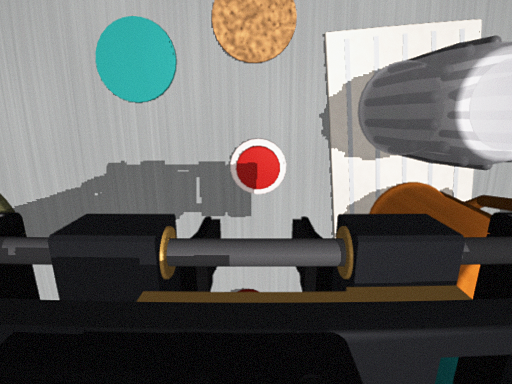

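The wrist view shows the button at (258,167) and the cork coaster centred near (254,20). The clear jug has no handle towards the button, so the way down is free.

Run:
```python
from h import *
import json
q=json.load(open("w1.json"))
print(plane(q,(258,167),.022),plane(q,(254,20),.006))
```

```text
[0.448 0.108] [0.445 0.28 ]
```

{"name": "carry_out", "arguments": {
  "plan": [
    {"grip": 1, "dp": [0.003, -0.003, 0.024], "rotation": [0, 0, 0]},
    {"grip": 1, "dp": [0, 0, 0.03], "rotation": [0, 0, 0]},
    {"grip": 1, "dp": [0, 0, 0.03], "rotation": [0, 0, 0]},
    {"grip": 1, "dp": [0, 0, 0.03], "rotation": [0, 0, 0]},
    {"grip": 1, "dp": [0, 0, 0.03], "rotation": [0, 0, 0]},
    {"grip": 1, "dp": [0, 0, 0.025], "rotation": [0, 0, 0]},
    {"grip": 1, "dp": [0, 0, 0.01], "rotation": [0, 0, 0]},
    {"grip": 1, "dp": [0, 0, 0], "rotation": [0, 0, 0]}
  ]
}}

```text
time_s: 1.53
tool_pos: [0.4462, 0.112, 0.041]
tool_rot: [179.9, 0.1, 0.2]
force: [-0.5, -0.1, 0.7]
grip_width: 0.0007
```

{"name": "carry_out", "arguments": {
  "plan": [
    {"grip": 1, "dp": [0.003, 0.004, 0.008], "rotation": [0, 0, 0]},
    {"grip": 1, "dp": [0, 0, 0.006], "rotation": [0, 0, 0]},
    {"grip": 1, "dp": [0, 0, 0.004], "rotation": [0, 0, 0]},
    {"grip": 1, "dp": [0, 0, 0.003], "rotation": [0, 0, 0]}
  ]
}}

```text
time_s: 1.87
tool_pos: [0.451, 0.1075, 0.0201]
tool_rot: [180.0, -0.0, 0.1]
force: [-2.4, -0.8, 3.0]
grip_width: 0.0003
```

{"name": "carry_out", "arguments": {
  "plan": [
    {"grip": 1, "dp": [0, 0, 0.003], "rotation": [0, 0, 0]},
    {"grip": 1, "dp": [0, 0, 0.003], "rotation": [0, 0, 0]},
    {"grip": 1, "dp": [0, 0, 0.003], "rotation": [0, 0, 0]},
    {"grip": 1, "dp": [0, 0, 0.003], "rotation": [0, 0, 0]}
  ]
}}

```text
time_s: 2.2
tool_pos: [0.4512, 0.1076, 0.016]
tool_rot: [179.8, 0.2, 0.1]
force: [-11.5, -2.6, 28.6]
grip_width: 0.0005
```

The tip is at 16 mm with 28 N, so the button is on its stop. I'll hold briefly and then lift.

{"name": "carry_out", "arguments": {
  "plan": [
    {"grip": 1, "dp": [0, 0, 0.001], "rotation": [0, 0, 0]},
    {"grip": 1, "dp": [0, 0, 0.001], "rotation": [0, 0, 0]},
    {"grip": 1, "dp": [0, 0, -0.01], "rotation": [0, 0, 0]},
    {"grip": 1, "dp": [0, 0, -0.04], "rotation": [0, 0, 0]},
    {"grip": 1, "dp": [0, 0, -0.04], "rotation": [0, 0, 0]},
    {"grip": 1, "dp": [0, 0, -0.04], "rotation": [0, 0, 0]},
    {"grip": 1, "dp": [0, 0, -0.04], "rotation": [0, 0, 0]},
    {"grip": 1, "dp": [0, 0, -0.04], "rotation": [0, 0, 0]}
  ]
}}

```text
time_s: 2.87
tool_pos: [0.4478, 0.1077, 0.2306]
tool_rot: [179.7, 0.7, 0.2]
force: [1.0, 0.4, -0.0]
grip_width: 0.0001
```

Run:
```python
from cell import env
import cv2
i=env.read_camera("side");cv2.imwrite("pics/side1.png",cv2.cvtColor(i,cv2.COLOR_RGB2BGR))
o=env.get_obs();print(o["time_s"],o["tool_pos"],o["force"])
```

```text
2.9167 [0.45231011 0.1090888  0.23954255] [4.26935878 1.15423556 6.54815355]
```

View pics/side1.png

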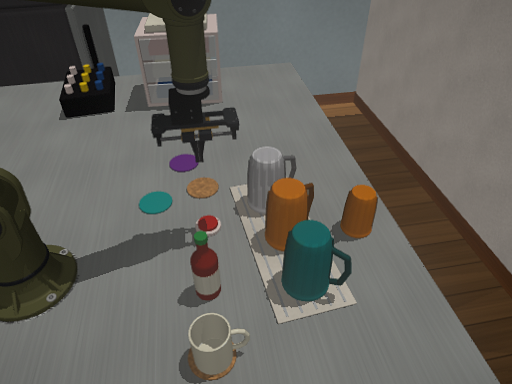

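All the objects stand in place and the button is free. The clear jug's top (267,155) is well clear of the path. Next I'll go to the amber jug.

{"name": "carry_out", "arguments": {
  "plan": [
    {"grip": 1, "dp": [0.025, 0.01, 0], "rotation": [0, 0, 0]},
    {"grip": 1, "dp": [0.025, 0.01, 0], "rotation": [0, 0, 0]},
    {"grip": 1, "dp": [0.025, 0.01, 0], "rotation": [0, 0, 0]},
    {"grip": 1, "dp": [0.025, 0.01, 0], "rotation": [0, 0, 0]},
    {"grip": 1, "dp": [0.025, 0.01, 0], "rotation": [0, 0, 0]},
    {"grip": 1, "dp": [0.025, 0.01, 0], "rotation": [0, 0, 0]},
    {"grip": 1, "dp": [0.025, 0.01, 0], "rotation": [0, 0, 0]},
    {"grip": 1, "dp": [0.02, 0.008, 0], "rotation": [0, 0, 0]}
  ]
}}

```text
time_s: 3.58
tool_pos: [0.6589, 0.0344, 0.2584]
tool_rot: [-179.9, -1.8, 0.7]
force: [0.0, 0.5, -0.6]
grip_width: 0.0003
```

Correcting to x 0.653, y 0.031, z about 0.222, then dwelling.

{"name": "carry_out", "arguments": {
  "plan": [
    {"grip": 1, "dp": [-0.006, 0.003, 0.012], "rotation": [0, 1.5, 0]},
    {"grip": 1, "dp": [0, 0, 0.012], "rotation": [0, 0, 0]},
    {"grip": 1, "dp": [0, 0, 0.01], "rotation": [0, 0, 0]},
    {"grip": 1, "dp": [0, 0, 0], "rotation": [0, 0, 0]},
    {"grip": 1, "dp": [0, 0, 0], "rotation": [0, 0, 0]},
    {"grip": 1, "dp": [0, 0, 0], "rotation": [0, 0, 0]},
    {"grip": 1, "dp": [0, 0, 0], "rotation": [0, 0, 0]},
    {"grip": 1, "dp": [0, 0, 0], "rotation": [0, 0, 0]}
  ]
}}

```text
time_s: 4.25
tool_pos: [0.661, 0.0282, 0.2237]
tool_rot: [-179.9, -3.7, 0.5]
force: [0.3, -0.9, 0.6]
grip_width: 0.0007
```

{"name": "carry_out", "arguments": {
  "plan": [
    {"grip": 1, "dp": [-0.007, -0.003, 0], "rotation": [0, -3, 0]},
    {"grip": 1, "dp": [0, 0, 0], "rotation": [0, 0, 0]},
    {"grip": 1, "dp": [0, 0, 0], "rotation": [0, 0, 0]},
    {"grip": 1, "dp": [0, 0, 0], "rotation": [0, 0, 0]},
    {"grip": 1, "dp": [0, 0, 0], "rotation": [0, 0, 0]},
    {"grip": 1, "dp": [0, 0, 0], "rotation": [0, 0, 0]},
    {"grip": 1, "dp": [0, 0, 0], "rotation": [0, 0, 0]},
    {"grip": 1, "dp": [0, 0, 0], "rotation": [0, 0, 0]}
  ]
}}

```text
time_s: 4.92
tool_pos: [0.6551, 0.0318, 0.2273]
tool_rot: [-179.9, -1.2, 0.5]
force: [-1.1, 1.0, 0.5]
grip_width: 0.0006
```

Run:
```python
from cell import env
import cv2,numpy as np
a=env.read_camera("scene");b=env.read_camera("side")
f=lambda i:cv2.resize(i[90:310,130:390] if i is a else i[100:320,150:410],None,fx=1.5,fy=1.5)
cv2.imwrite("pics/p2.png",cv2.cvtColor(np.hstack([f(a),f(b)]),cv2.COLOR_RGB2BGR))
o=env.get_obs();print(o["time_s"],o["tool_pos"],o["tool_rot"])
```

```text
5.0167 [0.65512296 0.03176011 0.22729463] [-179.92258003   -1.14782069    0.53006368]
```

View pics/p2.png

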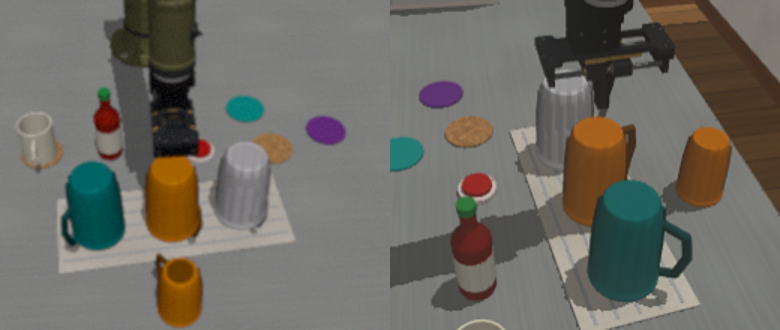

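The fingertips stand right above the larger amber jug's top in both crops (left (172,160), right (603,110)), and nothing has moved. I'll dwell a little more and then travel to the coaster.

{"name": "carry_out", "arguments": {
  "plan": [
    {"grip": 1, "dp": [0, 0, 0], "rotation": [0, -1, 0]},
    {"grip": 1, "dp": [0, 0, 0], "rotation": [0, 0, 0]},
    {"grip": 1, "dp": [0, 0, 0], "rotation": [0, 0, 0]},
    {"grip": 1, "dp": [0, 0, 0], "rotation": [0, 0, 0]},
    {"grip": 1, "dp": [-0.025, -0.015, -0.005], "rotation": [0, 0, 0]},
    {"grip": 1, "dp": [-0.025, -0.02, -0.005], "rotation": [0, 0, 0]},
    {"grip": 1, "dp": [-0.025, -0.025, 0], "rotation": [0, 0, 0]},
    {"grip": 1, "dp": [-0.025, -0.025, 0], "rotation": [0, 0, 0]}
  ]
}}

```text
time_s: 5.68
tool_pos: [0.5561, 0.1089, 0.2341]
tool_rot: [179.8, 0.0, -0.4]
force: [-0.2, 0.1, 0.0]
grip_width: 0.0008
```

{"name": "carry_out", "arguments": {
  "plan": [
    {"grip": 1, "dp": [-0.02, -0.025, 0], "rotation": [0, 0, 0]},
    {"grip": 1, "dp": [-0.02, -0.025, 0], "rotation": [0, 0, 0]},
    {"grip": 1, "dp": [-0.02, -0.025, 0], "rotation": [0, 0, 0]},
    {"grip": 1, "dp": [-0.02, -0.025, 0], "rotation": [0, 0, 0]},
    {"grip": 1, "dp": [-0.01, -0.02, 0], "rotation": [0, 0, 0]},
    {"grip": 1, "dp": [-0.01, -0.02, 0], "rotation": [0, 0, 0]},
    {"grip": 1, "dp": [0, -0.01, 0], "rotation": [0, 0, 0]}
  ]
}}

```text
time_s: 6.27
tool_pos: [0.4457, 0.2701, 0.2356]
tool_rot: [179.9, -0.1, 0.0]
force: [-0.3, -0.3, 0.2]
grip_width: 0.0002
```

Run:
```python
from cell import env
import cv2,json,numpy as np
o=env.get_obs();print(o["time_s"],o["tool_pos"],o["tool_rot"])
p=env.camera_params("wrist");json.dump({k:np.array(v).tolist() for k,v in p.items()},open("w2.json","w"))
cv2.imwrite("pics/w2.png",cv2.cvtColor(env.read_camera("wrist"),cv2.COLOR_RGB2BGR))
```

```text
6.2667 [0.44572061 0.27005384 0.23561951] [ 1.79906051e+02 -1.35921225e-01  1.02056897e-02]
```

View pics/w2.png

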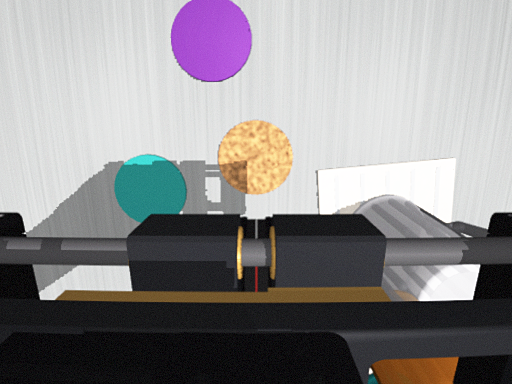

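The cork coaster is at (255,157), just ahead of the closed fingers, and the way down is free.

```bash
python3 -c "
from h import *
import json
print(plane(json.load(open('w2.json')),(255,157),.006))"
```

```text
[0.444 0.284]
```

{"name": "carry_out", "arguments": {
  "plan": [
    {"grip": 1, "dp": [0, -0.006, 0.02], "rotation": [0, 0, 0]},
    {"grip": 1, "dp": [0, 0, 0.025], "rotation": [0, 0, 0]},
    {"grip": 1, "dp": [0, 0, 0.025], "rotation": [0, 0, 0]},
    {"grip": 1, "dp": [0, 0, 0.025], "rotation": [0, 0, 0]},
    {"grip": 1, "dp": [0, 0, 0.025], "rotation": [0, 0, 0]},
    {"grip": 1, "dp": [0, 0, 0.02], "rotation": [0, 0, 0]},
    {"grip": 1, "dp": [0, 0, 0.01], "rotation": [0, 0, 0]},
    {"grip": 1, "dp": [0, 0, 0], "rotation": [0, 0, 0]}
  ]
}}

```text
time_s: 6.98
tool_pos: [0.4591, 0.2694, 0.0814]
tool_rot: [179.8, -0.7, -0.5]
force: [-0.8, -0.7, -0.1]
grip_width: 0.0003
```

Moving to x 0.445, y 0.283, z about 0.052.

{"name": "carry_out", "arguments": {
  "plan": [
    {"grip": 1, "dp": [-0.013, -0.013, 0.008], "rotation": [0, 0, 0]},
    {"grip": 1, "dp": [0, 0, 0.01], "rotation": [0, 0, 0]},
    {"grip": 1, "dp": [0, 0, 0.008], "rotation": [0, 0, 0]},
    {"grip": 1, "dp": [0, 0, 0], "rotation": [0, 0, 0]},
    {"grip": 1, "dp": [0, 0, 0], "rotation": [0, 0, 0]}
  ]
}}

```text
time_s: 7.4
tool_pos: [0.4523, 0.2799, 0.057]
tool_rot: [179.9, -1.0, -0.8]
force: [0.4, -0.3, -0.2]
grip_width: 0.0002
```

{"name": "carry_out", "arguments": {
  "plan": [
    {"grip": 1, "dp": [-0.007, -0.003, 0.004], "rotation": [0, 0, 0]},
    {"grip": 1, "dp": [0, 0, 0], "rotation": [0, 0, 0]},
    {"grip": 1, "dp": [0, 0, 0], "rotation": [0, 0, 0]},
    {"grip": 1, "dp": [0, 0, 0], "rotation": [0, 0, 0]}
  ]
}}

```text
time_s: 7.73
tool_pos: [0.447, 0.2832, 0.0548]
tool_rot: [179.9, -1.2, -0.9]
force: [-0.4, -1.1, 0.1]
grip_width: 0.0005
```

Run:
```python
from cell import env
import cv2,numpy as np
a=env.read_camera("scene");b=env.read_camera("side")
f=lambda i:cv2.resize(i[90:310,130:390] if i is a else i[100:320,150:410],None,fx=1.5,fy=1.5)
cv2.imwrite("pics/p3.png",cv2.cvtColor(np.hstack([f(a),f(b)]),cv2.COLOR_RGB2BGR))
o=env.get_obs();print(o["time_s"],o["tool_pos"],o["tool_rot"],o["force"],np.abs(o["joint_velocities"]).max())
```

```text
7.8333 [0.44721621 0.28313996 0.05482653] [179.95485283  -1.24039757  -0.92389568] [ 0.21199058 -0.37167644  0.07741218] 0.1502703038633808
```

View pics/p3.png

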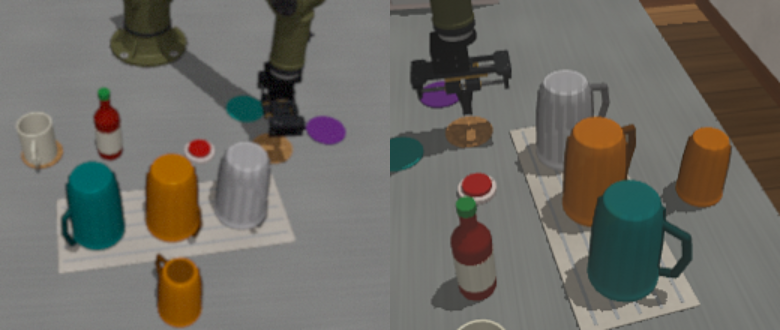

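The fingertips are above the cork coaster in both crops (left (275,148), right (470,130)). The jugs, mug and bottle look unchanged and the button is up, so I'm handing in.

```bash
python3 -c "
from cell import env
print(env.sign_off())"
```

```text
the job is handed in; nothing more can be done
None
```

I did all three steps and handed the job in at about 7.8 s; sign-off gave no verdict.

- **Button:** I pressed it to its stop. The tip reached z = 16 mm at about 28 N, and I then lifted off.
- **Amber jug:** I pointed at the larger amber jug for more than 1 s. The grasp point was about 70 mm above the top and within about 10 mm sideways.
- **Empty coaster:** I finished above the empty cork coaster. The grasp point was about 68 mm above it and about 3 mm from its measured centre.

**Last checks:** the arm was at rest with wrist force near zero. The last pictures show the button up and the jugs, mug and bottle apparently where they were. I saw no sign of contact beyond the button.

**What disagreed:**
- The first coaster estimates differed by 15 mm in y between the scene and side cameras (0.290 and 0.275). The close wrist view settled it at 0.284.
- The first tilt correction over the jug had the wrong sign. It left a 3.7° tilt and about 8 mm of sideways offset, within tolerance, and I put it right.

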